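Tip the tea carton over and register it in the label guide

ROBOT

A 6-joint arm with a two-finger parallel gripper is mounted at the origin on a cart in front of the work surface, level with it; the furniture and walls round the work are solid. World frame = base frame: x ahead of the robot, y to its left, z up, the work surface at z = 0. Lengths are in m, angles in rad, forces in N, time in s.
With the tool pointing down it reaches from about 0.4 to 0.825 m from the base axis. Payload 7 kg.
Tool frame: the origin (TCP) lies where the fingers leave the gripper's body, on its centre line; the fingertips stand 73 mm ahead of it and the grasp point (between the pads) lies 54 mm ahead of it; z points along the fingers, y is the line along which they close (so a half turn about z gives the same grasp; the last joint's range is limited). The gripper opens to 85 mm and grips with 20 to 120 N. Pads are 22 mm wide; open, the fingers measure 114 mm over their backs; the gripper's body (76 mm by 85 mm) begins 54 mm behind the grasp point. The pads swing forward as they close: fully open they stand 13 mm farther back than shut.
Start: joints at [1.577, 0.359, 0.012, 0, -1.224, -0.288], TCP at [0.188, 0.648, 0.304] pointing down, gripper open.
Joint ranges: [-3.07, 3.07], [-1.43, 2.12], [-1.02, 1.25], [-3.03, 1.67], [-3.05, -0], [-3.03, 3.03]. Speed limits (rad/s): [2.39, 2.39, 3.01, 3.14, 3.14, 3.14].

INTERFACE

Orientations are given as a unit quaternion [w, x, y, z].
In Python, from plant import env gives the robot as it stands. The module is installed in compiled form; this text tells all that it offers.
- The arm moves only by the shell command python3 -m inch 'ROWS' [FORCE]. ROWS is JSON, a list that holds one entry, the list of rows, each a list of 7 numbers: the shift along the tool's x, y, z normalised to -1 to 1, where 1 is 40 mm, then the turn, a rotation vector about the tool's x, y, z normalised to -1 to 1, where 1 is 8 degrees, then the opening, from -1 (shut) to 1 (fully open). In form: [[[x, y, z, rx, ry, rz, grip], ...]]. A call has 1 to 8 rows; each row shifts and turns the commanded pose from where the row before left it, along the tool's axes as they then stand; what a row does not reach is not made up. A row lasts 1/8 s, in which the tool goes at most 62.5 mm and 10.7 degrees, less where a joint would pass 70% of its speed; a pose out of reach is approached as far as the arm can. A call with a number of a shift or a turn outside -1 to 1 is refused whole. A call with a gripper value outside its range is refused whole. The fingers move at their own pace and stop on an object; FORCE is the grip in N (left out, the last holds). Time passes only in rows, so rows that do not move let the fingers close. It gives the time, the measured TCP pose, the force, the opening and the grip force at its end, in the units of the state.
- env.read_state(): the state, without advancing time (a new reading comes with each control period).
- env.capture(name): name is "scene" or "side" or "wrist"; returns (picture, depth): 420x560x3 uint8, red, green, blue; 420x560 float32, m along the optical axis (not along the pixel's ray), 0 where there is no reading.
- env.get_calibration(name): a dict with "fx", "fy", "cx", "cy" (pixels), "pose" (4x4, takes a point from camera to world coordinates). Camera axes: x right, y down, z forward; pixel columns grow to the right and rows downward; lengths in m; the calibration is good to about 2 mm. A picture is of the moment at which its call begins: read the wrist's pose just before it. get_calibration takes no time and is no camera call; for the wrist camera it gives the pose at the moment of the call.
- env.close_job(): hands the job in; it is judged then, once.
The state is a dict: "clock": time; "joint_pos": joint angles; "qvel": joint speeds; "effort": joint torques, N m; "position": TCP position; "tool_rot": TCP orientation; "force": force on the tool from outside, world axes, zero at the start; "wrist_torque": the same for the moment, N m; "finger_gap": finger opening in m; "grip_force": force on a finger pad.
Only numpy, scipy, OpenCV 4.12 (cv2) and the standard library are available. Lean on these libraries where they do the work, as an engineer would, in place of code of your own. Each camera call takes 0.05 s, during which the arm holds its last target. There are 200 camera calls.

TASK

The tea carton is standing on end in front of the label guide. Without picking it up, push it high on its side so that it topples towards the guide and lies flat with its printed lid upwards; then slide it between the two rails until it presses firmly but gently on the sprung end stop (about 12 N, never 20 N, for about a second), and let go, leaving it lying in the guide up against the stop. Leave the jar, tin and tape roll where they are.

Things in the scene. Friction and masses are not known exactly. Their poses are not given: they have to be found in the camera images.
- carton_centre (a point): Centre of the tea carton, a closed box 71 x 117 x 61 mm (its x, y, z), 0.08 to 0.17 kg; z points out of the printed lid face. At the start it stands on end, y up, centre 58 mm up, underside towards the guide, 0.185 to 0.22 m before the guide's origin, within 12 mm and 0.12 rad of its line. Pushed 90 to 105 mm up it falls by itself once it leans over about 28 degrees; flat, its centre is 31 mm up.
- guide: Fixed aluminium guide: two parallel upright rails 26 mm high, inner faces 80 mm apart, from x = 0 to 0.17 m. Origin on the worktop midway between the rails where the parallel part begins; x points in towards the end stop, z up. Before the origin the rails flare to a mouth about 127 mm wide at x = -0.06 m. The worktop is its floor.
- end_stop: Fixed grey block 36 x 76 x 50 mm across the far end of the guide, its middle 0.15 m beyond the guide's origin, carrying a clamped carriage with a sprung plate on the mouth side. Axes as the guide's. Its origin is not in the block but on the worktop, on the centre line 70 mm beyond the guide's origin, below plate_nominal.
- plate_nominal (a point): Fixed mark on the centre line, 70 mm beyond the guide's origin, 27 mm up: the middle of where the sprung rubber-faced plate (66 mm wide, 7 to 47 mm up) may stand. The carriage is clamped differently each time: the plate's free face lies up to 12 mm before or beyond this mark, unmeasured, to be felt. It yields 1 mm per 3 N and springs back; over 20 N is too much. Pushing also down loses force to the worktop.
- spice_jar: bystander: spice jar with a green cap, 46 mm diameter, 106 mm tall, standing to the right of the carton and guide; origin at its underside
- veg_tin: bystander: squat food tin, 76 mm diameter, 58 mm tall, standing to the right of the carton and guide; origin at its underside
- tape_roll: bystander: roll of masking tape 98 mm across, 25 mm high, lying flat near the front edge to the left of the carton; origin at its underside

How it is judged:
On the way, in this order (a step that is already met when the one before it is completed fails the run):
1. the carton has been tipped over and lies flat on its underside, lid up (angle between carton_centre's own z axis and vertical below 0.08 rad and height (world z) of carton_centre below 0.04 m), for 0.2 s.
2. lying flat, the carton is pressed on the sprung end stop with more than 4 N for 0.3 s (all of step 1 and contact force between tea_carton and end_stop above 4 N), for 0.3 s.
At the end, for the whole second after the job is handed in: The carton lies flat, lid up (within 0.08 rad), at rest and released between the rails, centre within 8 mm of the guide's centre line, long side within 0.12 rad of its direction, leading end up at the stop plate (centre 8 mm before to 34 mm beyond the guide's origin) (all of step 1 and y of carton_centre in the frame of guide between -0.008 and 0.008 m and x of carton_centre in the frame of guide between -0.008 and 0.034 m and angle between the y axis of carton_centre and the x axis of guide, either way round below 0.12 rad and linear speed of tea_carton below 0.02 m/s); the robot touches nothing.
It fails at once if the carton bears on the end stop with more than 20 N (contact force between tea_carton and end_stop above 20 N).
It fails at once if the carton is lifted (its centre over 90 mm above the worktop) instead of being tipped (height (world z) of carton_centre above 0.09 m).
It fails at once if the spice jar is moved by more than 25 mm (distance of spice_jar from where it was at the start of the episode above 0.025 m).
It fails at once if the tin is moved by more than 25 mm (distance of veg_tin from where it was at the start of the episode above 0.025 m).
It fails at once if the tape roll is moved by more than 25 mm (distance of tape_roll from where it was at the start of the episode above 0.025 m).
It also fails if it takes over 58 s, if anything falls off the work surface, if the arm or the gripper's body presses on something with over 40 N, if the wrist force passes 120 N, or if a joint passes its speed limit or range.

## Working session

There is one attempt and no reset: what is moved stays moved. The work goes in short steps, Python scripts to look and compute and a shell command to move; the robot and the scene stay as the last step left them, time stands still between calls to the robot, and variables do not carry over. Pictures are saved under pics/ and viewed, at most 10 in all, crops included, and the job is handed in when it is done.

```bash
mkdir -p pics
python3 - <<'E'
from plant import env
import cv2,numpy as np
s=env.read_state();print(s['position'],s['tool_rot'],s['clock'],s['finger_gap'])
for n in("scene","side"):
    p,d=env.capture(n);cv2.imwrite(f'pics/{n}0.png',p[:,:,::-1]);np.savez(f'{n}0.npz',p=p,d=d,**{k:v for k,v in env.get_calibration(n).items()})
    c=env.get_calibration(n);print(n,np.round(c['pose'],3).tolist(),c['fx'])
E
```

```text
[0.18764501 0.64803279 0.30296778] [ 8.11780061e-04  9.90081985e-01 -1.40488441e-01 -4.05735229e-05] 0.0 0.08548359499505406
scene [[0.618, -0.429, 0.659, -0.05], [-0.786, -0.31, 0.535, -0.658], [-0.025, -0.849, -0.529, 0.548], [0.0, 0.0, 0.0, 1.0]] 419.035623800412
side [[-0.152, -0.708, 0.69, -0.038], [-0.988, 0.12, -0.095, -0.105], [-0.015, -0.696, -0.717, 0.693], [0.0, 0.0, 0.0, 1.0]] 393.31952903861696
```

View pics/scene0.png

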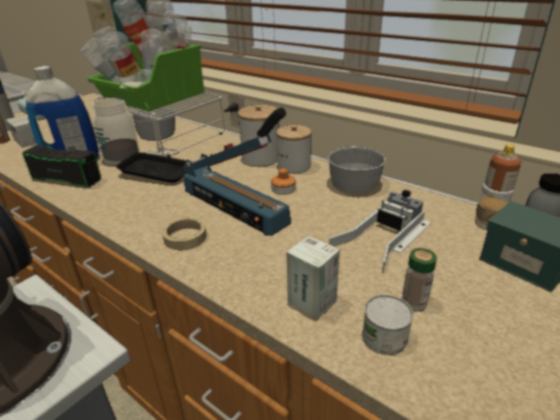

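View pics/side0.png

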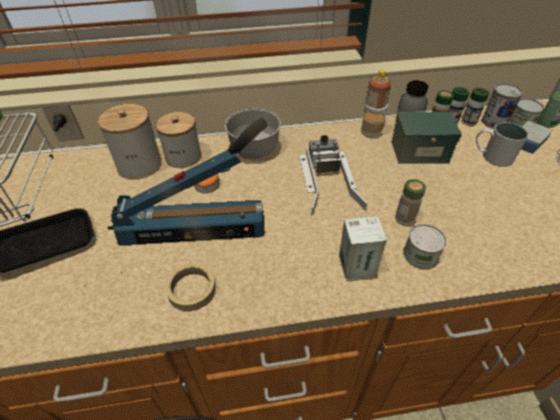

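The scene view shows the carton at about (313,277) and the guide behind it at (395,215). In the side view the carton is at (362,248), the rails run from the mouth at (315,210)/(363,205) to the stop at (323,155), the jar is at (411,203), the tin at (424,246) and the tape at (191,287).

Run:
```python
import numpy as np,cv2
C={}
for n,(u0,u1,v0,v1) in {"side":(280,460,120,290),"scene":(270,450,180,360)}.items():
    z=np.load(f'{n}0.npz');d=z['d'];v,u=np.mgrid[0:420,0:560]
    P=np.stack([(u-z['cx'])/z['fx']*d,(v-z['cy'])/z['fy']*d,d],-1)@z['pose'][:3,:3].T+z['pose'][:3,3]
    m=(d>0)&(u>u0)&(u<u1)&(v>v0)&(v<v1);C[n]=P[m]
    print(n,'floor z',np.median(P[m][:,2]))
    Q=P[m];
    t=Q[(Q[:,2]>.112)&(Q[:,2]<.124)];print(' top',len(t),cv2.minAreaRect(t[:,:2].astype(np.float32)) if len(t) else 0)
    r=Q[(Q[:,2]>.016)&(Q[:,2]<.034)]
    # image map of heights
    im=np.full((500,500,3),255,np.uint8)
    for a,h in zip(Q,Q[:,2]):
        if h<.012:continue
        x=int((a[1]+.35)/.5*500);y=int((a[0]-.35)/.5*500)
        if 0<=x<500 and 0<=y<500:
            c=(0,0,255) if h<.035 else (0,160,0) if h<.07 else (255,0,0)
            cv2.circle(im,(499-x,499-y),1,c,-1)
    for k in range(0,500,100):cv2.line(im,(0,499-k),(499,499-k),(200,200,200),1);cv2.line(im,(499-k,0),(499-k,499),(200,200,200),1)
    C[n]=im
cv2.imwrite('pics/map.png',cv2.resize(np.hstack([C['side'],C['scene']]),(800,400)))
```

```text
side floor z 0.00012549753181445578
 top 939 ((0.41949090361595154, -0.3380657732486725), (0.06919024139642715, 0.06395445019006729), 88.2081298828125)
scene floor z 0.002507781600165071
 top 1039 ((0.42163246870040894, -0.33906692266464233), (0.06930354237556458, 0.06426244974136353), 86.96031188964844)
```

View pics/map.png

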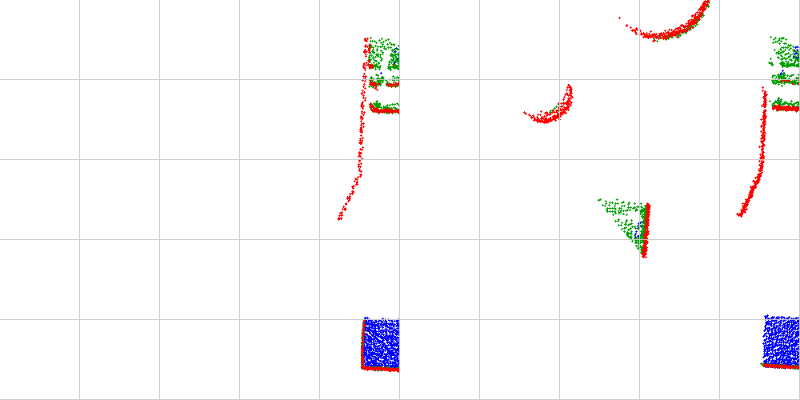

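The map cuts off at y=-0.35, but the carton top (x 0.42, y -0.338), the left rail and the flare bend near x≈0.63 are clear. Next I'll fit the rails on both sides.

Run:
```python
import numpy as np,cv2
A=[]
for n in("side","scene"):
    z=np.load(f'{n}0.npz');d=z['d'];v,u=np.mgrid[0:420,0:560]
    P=np.stack([(u-z['cx'])/z['fx']*d,(v-z['cy'])/z['fy']*d,d],-1)@z['pose'][:3,:3].T+z['pose'][:3,3]
    Q=P[(d>0)&(P[...,0]>.35)&(P[...,0]<.9)&(P[...,1]<-.15)&(P[...,1]>-.65)&(P[...,2]>.008)]
    r=Q[(Q[:,2]>.018)&(Q[:,2]<.034)]
    print(n)
    for x in np.arange(.55,.82,.02):
        s=r[abs(r[:,0]-x)<.01];L=s[(s[:,1]>-.345)];R=s[(s[:,1]<-.35)&(s[:,1]>-.45)]
        f=lambda q:np.round([np.min(q[:,1]),np.median(q[:,1]),np.max(q[:,1])],3).tolist() if len(q) else 0
        print(round(x,2),len(L),f(L),len(R),f(R))
    A.append(Q)
    t=Q[(Q[:,2]>.112)&(Q[:,2]<.124)&(Q[:,0]<.47)]
    print('top',cv2.minAreaRect(t[:,:2].astype(np.float32)),t.min(0),t.max(0))
Q=np.vstack(A);im=np.full((600,700,3),255,np.uint8)
for a in Q:
    x=int((-.2-a[1])*1400+20);y=int((.85-a[0])*1300)
    if 0<=x<700 and 0<=y<600:
        h=a[2];im[y,x]=(0,0,255) if h<.035 else (0,160,0) if h<.07 else (255,0,0)
cv2.imwrite('pics/map2.png',im)
```

```text
side
0.55 4 [-0.158, -0.157, -0.156] 0 0
0.57 10 [-0.277, -0.274, -0.158] 15 [-0.407, -0.402, -0.399]
0.59 16 [-0.286, -0.28, -0.159] 25 [-0.403, -0.397, -0.393]
0.61 14 [-0.296, -0.291, -0.284] 23 [-0.393, -0.389, -0.386]
0.63 11 [-0.302, -0.299, -0.294] 20 [-0.387, -0.384, -0.382]
0.65 13 [-0.303, -0.3, -0.298] 14 [-0.386, -0.384, -0.383]
0.67 10 [-0.304, -0.302, -0.3] 14 [-0.388, -0.385, -0.383]
0.69 10 [-0.305, -0.302, -0.301] 10 [-0.389, -0.386, -0.384]
0.71 70 [-0.344, -0.323, -0.301] 64 [-0.39, -0.367, -0.35]
0.73 13 [-0.322, -0.305, -0.303] 13 [-0.39, -0.387, -0.367]
0.75 34 [-0.345, -0.316, -0.304] 26 [-0.391, -0.365, -0.351]
0.77 26 [-0.343, -0.311, -0.305] 3 [-0.394, -0.392, -0.391]
0.79 39 [-0.313, -0.179, -0.152] 0 0
0.81 67 [-0.309, -0.191, -0.152] 0 0
top ((0.41949090361595154, -0.3380657732486725), (0.06919024139642715, 0.06395445019006729), 88.2081298828125) [ 0.38680404 -0.3727356   0.11202669] [ 0.4522068  -0.30280855  0.11941951]
scene
0.55 39 [-0.16, -0.157, -0.154] 0 0
0.57 37 [-0.276, -0.159, -0.156] 13 [-0.405, -0.404, -0.402]
0.59 73 [-0.285, -0.276, -0.158] 15 [-0.403, -0.399, -0.394]
0.61 41 [-0.295, -0.29, -0.283] 14 [-0.395, -0.393, -0.388]
0.63 37 [-0.303, -0.298, -0.291] 19 [-0.39, -0.386, -0.383]
0.65 25 [-0.304, -0.303, -0.3] 24 [-0.388, -0.387, -0.384]
0.67 26 [-0.305, -0.304, -0.3] 23 [-0.389, -0.388, -0.384]
0.69 22 [-0.306, -0.304, -0.301] 25 [-0.39, -0.389, -0.386]
0.71 93 [-0.345, -0.325, -0.301] 103 [-0.391, -0.371, -0.35]
0.73 16 [-0.308, -0.306, -0.303] 25 [-0.392, -0.391, -0.376]
0.75 3 [-0.334, -0.332, -0.304] 51 [-0.393, -0.383, -0.353]
0.77 0 0 45 [-0.395, -0.387, -0.378]
0.79 0 0 28 [-0.395, -0.393, -0.387]
0.81 105 [-0.217, -0.189, -0.151] 2 [-0.394, -0.394, -0.393]
top ((0.42163246870040894, -0.33906692266464233), (0.06930354237556458, 0.06426244974136353), 86.96031188964844) [ 0.3888787  -0.37408034  0.11201896] [ 0.45536596 -0.30402381  0.12172655]
```

View pics/map2.png

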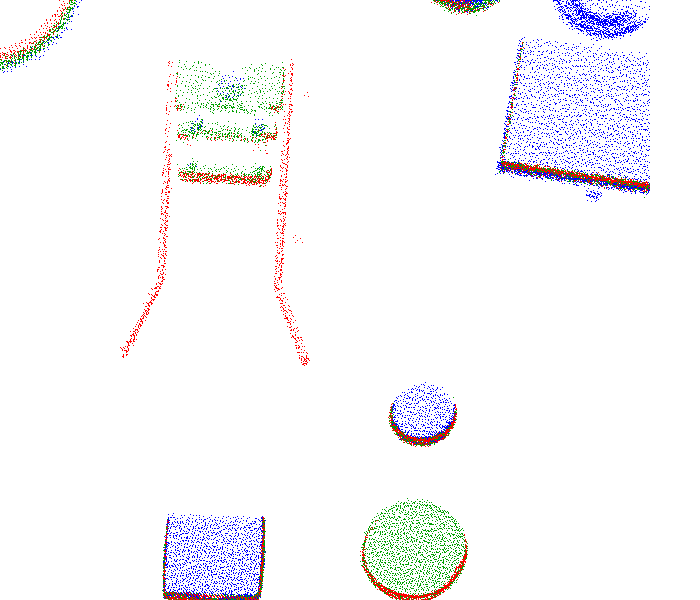

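The guide origin is at about (0.63,-0.342) with a heading of about -0.065 rad. The carton is at (0.4205,-0.3385) with a similar heading and sits about 10 mm right of the line. The tin (0.43,-0.48) and jar (0.53,-0.49) are to the right. I'll travel high, going round in front of the base.

```bash
python3 -m inch '[[[0,0,-1,0,0,-0.78,-1],[0,0,-1,0,0,-0.77,-1],[1,1,0,0,0,0,-1],[1,1,0,0,0,0,-1],[1,1,0,0,0,0,-1],[1,1,0,0,0,0,-1],[1,1,0,0,0,0,-1],[1,1,0,0,0,0,-1]]]'; python3 -m inch '[[[0.8,1,0,0,0,0,-1],[0.6,1,0,0,0,0,-1],[0,1,0,0,0,0,-1],[0,1,0,0,0,0,-1],[0,1,0,0,0,0,-1],[0,1,0,0,0,0,-1],[0,1,0,0,0,0,-1],[0,1,0,0,0,0,-1]]]'
```

```text
clock: 1.1
position: [0.4123, 0.3916, 0.3837]
tool_rot: [0.0, 0.999, -0.033, -0.0]
force: [0.9, 1.5, -0.0]
finger_gap: 0.0003
grip_force: 0.0
clock: 2.1
position: [0.446, 0.0689, 0.3837]
tool_rot: [0.0, 0.999, -0.033, -0.0]
force: [0.6, -0.7, -0.1]
finger_gap: 0.0002
grip_force: 0.0
```

```bash
python3 -m inch '[[[-0.2,1,0,0,0,0,0],[-0.2,1,0,0,0,0,0],[-0.2,1,0,0,0,0,0],[-0.2,1,0,0,0,0,0],[-0.2,1,0,0,0,0,0],[-0.2,1,0,0,0,0,0],[-0.2,1,0,0,0,0,0],[-0.2,1,0,0,0,0,0]]]'; python3 -m inch '[[[-0.2,1,0,0,0,0,0],[-0.2,1,0,0,0,0,0],[0,0,0,0,0,0,0]]]'
python3 - <<'E'
from plant import env
import cv2,numpy as np
p,d=env.capture('wrist');cv2.imwrite('pics/w1.png',p[:,:,::-1])
c=env.get_calibration('wrist');v,u=np.mgrid[0:420,0:560]
P=np.stack([(u-c['cx'])/c['fx']*d,(v-c['cy'])/c['fy']*d,d],-1)@c['pose'][:3,:3].T+c['pose'][:3,3]
t=P[(d>0)&(abs(P[...,2]-.117)<.006)&(P[...,0]>.37)&(P[...,0]<.47)&(P[...,1]>-.4)&(P[...,1]<-.28)]
if len(t)>20: print(len(t),cv2.minAreaRect(t[:,:2].astype(np.float32)),t.min(0),t.max(0))
print(env.read_state()['joint_pos'])
E
```

```text
clock: 3.1
position: [0.361, -0.2461, 0.3838]
tool_rot: [-0.0, 0.999, -0.033, 0.0]
force: [0.8, -0.4, -0.6]
finger_gap: 0.0428
grip_force: 0.0
clock: 3.48
position: [0.3396, -0.3255, 0.3832]
tool_rot: [-0.0, 0.999, -0.034, -0.001]
force: [0.0, 0.8, -0.7]
finger_gap: 0.0426
grip_force: 0.0
5761 ((0.42194506525993347, -0.3382059633731842), (0.06800493597984314, 0.06308263540267944), 87.42217254638672) [ 0.38917168 -0.37355832  0.11122446] [ 0.4538678  -0.303368    0.11936994]
[-3.41931483e-01 -3.22501921e-02 -2.85294053e-01 -2.64256798e-04
 -1.31911483e+00  1.84452752e+00]
```

```bash
python3 -m inch '[[[0,0.24,1,0,0,0,0],[0,0,1,0,0,0,0],[0,0,1,0,0,0,0],[0,0,1,0,0,0,0],[0,0,1,0,0,0,0],[0,0,0.4,0,0,0,0],[0,0,0,0,0,0,0]]]'; python3 -m inch '[[[0.2,0,0,0,0,0,0],[0.2,0,0,0,0,0,0],[0.2,0,0,0,0,0,0],[0.2,0,0,0,0,0,0],[0.2,0,0,0,0,0,0],[0,0,0,0,0,0,0]]]'
```

```text
clock: 4.4
position: [0.3396, -0.3322, 0.1669]
tool_rot: [-0.001, 0.999, -0.032, -0.001]
force: [1.2, 0.2, 1.0]
finger_gap: 0.0427
grip_force: 0.0
clock: 5.15
position: [0.3803, -0.3359, 0.1677]
tool_rot: [-0.0, 0.999, -0.033, -0.0]
force: [-0.1, 0.4, -0.7]
finger_gap: 0.0426
grip_force: 0.1
```

Run:
```python
from plant import env
import cv2
p,d=env.capture('side');cv2.imwrite('pics/s1.png',p[100:320,200:500,::-1])
```

```text
(no output)
```

View pics/s1.png

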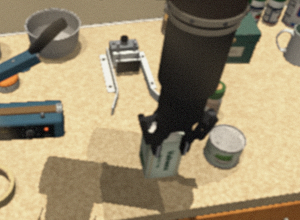

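The crop shows the carton still upright at (160,150), with the fingers just behind its upper part and clear of the tin at (225,145). Now I'll push.

```bash
python3 -m inch '[[[0.2,0,0,0,0,0,0],[0.2,0,0,0,0,0,0],[0.2,0,0,0,0,0,0],[0.2,0,0,0,0,0,0]]]'; python3 -m inch '[[[0.25,0,0,0,0,0,0],[0.25,0,0,0,0,0,0],[0.2,0,0,0,0,0,0],[0,0,0,0,0,0,0],[0,0,0,0,0,0,0]]]'
cat > look.py <<'E'
from plant import env
import cv2,numpy as np,sys
for n in sys.argv[2:]:
    p,d=env.capture(n);cv2.imwrite(f'pics/{sys.argv[1]}_{n}.png',p[:,:,::-1]);c=env.get_calibration(n);v,u=np.mgrid[0:420,0:560]
    P=np.stack([(u-c['cx'])/c['fx']*d,(v-c['cy'])/c['fy']*d,d],-1)@c['pose'][:3,:3].T+c['pose'][:3,3]
    t=P[(d>0)&(abs(P[...,2]-.061)<.006)&(P[...,0]>.4)&(P[...,0]<.69)&(P[...,1]>-.42)&(P[...,1]<-.26)]
    if len(t)>20: print(n,len(t),cv2.minAreaRect(t[:,:2].astype(np.float32)),np.median(t[:,2]))
E
python3 look.py a side scene
```

```text
clock: 5.7
position: [0.4125, -0.3381, 0.1679]
tool_rot: [0.0, 0.999, -0.033, 0.0]
force: [-0.1, -0.5, 0.2]
finger_gap: 0.0428
grip_force: 0.1
clock: 6.32
position: [0.4394, -0.3397, 0.1678]
tool_rot: [-0.0, 0.999, -0.033, -0.0]
force: [-0.5, 0.5, -0.2]
finger_gap: 0.0429
grip_force: 0.0
side 660 ((0.5094904899597168, -0.34214121103286743), (0.06909021735191345, 0.11532292515039444), 87.22755432128906) 0.06184767195910429
scene 1135 ((0.5127427577972412, -0.34364616870880127), (0.06953137367963791, 0.1170259565114975), 86.09014129638672) 0.06403170477667192
```

It's flat and lid up, centre at (0.511,-0.343) and about 7 mm right of the guide line. I'll straddle it with open fingers and nudge it left.

```bash
python3 -m inch '[[[0.6,0,0,0,0,0,1],[0.6,0,0,0,0,0,1],[0.6,0,0,0,0,0,1],[0,0,0,0,0,0,1],[0,0,0,0,0,0,1]]]'; python3 -m inch '[[[0,0,0.7,0,0,0,1],[0,0,0.7,0,0,0,1],[0,0,0.67,0,0,0,1],[0,0,0,0,0,0,1]]]'
```

```text
clock: 7.05
position: [0.5108, -0.3444, 0.1677]
tool_rot: [-0.0, 0.999, -0.033, -0.0]
force: [-0.6, 0.6, 0.0]
finger_gap: 0.0855
grip_force: 0.0
clock: 7.55
position: [0.5095, -0.3441, 0.0835]
tool_rot: [-0.001, 0.999, -0.033, -0.002]
force: [-0.4, 0.5, 0.3]
finger_gap: 0.0854
grip_force: 0.0
```

```bash
python3 -m inch '[[[0,-0.13,0,0,0,0,1],[0,-0.13,0,0,0,0,1],[0,-0.12,0,0,0,0,1],[0,0,0,0,0,0,1],[0,0.18,0,0,0,0,1],[0,0,-0.8,0,0,0,1],[0,0,-0.8,0,0,0,1],[0,0,-0.5,0,0,0,0]]]';  python3 -m inch '[[[-1,0,0,0,0,0,0],[-1,0,0,0,0,0,0],[-1,0,0,0,0,0,0],[0,0,0,0,0,0,0]]]'; python3 look.py b side scene wrist
```

```text
clock: 8.55
position: [0.5124, -0.3373, 0.1707]
tool_rot: [0.0, 0.999, -0.033, 0.001]
force: [0.9, 0.2, -0.6]
finger_gap: 0.0696
grip_force: 0.0
clock: 9.05
position: [0.3896, -0.3287, 0.1693]
tool_rot: [-0.0, 0.999, -0.034, -0.0]
force: [-0.4, 0.9, 0.0]
finger_gap: 0.0428
grip_force: 0.0
side 481 ((0.5112061500549316, -0.33399689197540283), (0.06791406124830246, 0.11817292124032974), 86.45526123046875) 0.06158713221592116
scene 1225 ((0.5147482752799988, -0.3361142575740814), (0.06887730211019516, 0.11799013614654541), 86.61031341552734) 0.064168594988115
wrist 19159 ((0.4842921197414398, -0.3338771462440491), (0.06843188405036926, 0.05446579307317734), 86.3374252319336) 0.06221311503522384
```

Carton is at (0.512,-0.335) and lined up with the guide. I'll descend behind it and push.

```bash
python3 -m inch '[[[0,0,0.7,0,0,0,0],[0,0,0.7,0,0,0,0],[0,0,0.65,0,0,0,0],[0.4,0,0,0,0,0,0],[0.4,0,0,0,0,0,0],[0.3,0,0,0,0,0,0],[0.2,0,0,0,0,0,0],[0.2,0,0,0,0,0,0]]]';  python3 -m inch '[[[0.25,0,0,0,0,0,0],[0.25,0,0,0,0,0,0],[0.25,0,0,0,0,0,0],[0.25,0,0,0,0,0,0],[0.25,0,0,0,0,0,0],[0.25,0,0,0,0,0,0],[0.2,0,0,0,0,0,0],[0.2,0,0,0,0,0,0]]]'; python3 look.py c side scene
```

```text
clock: 10.2
position: [0.4526, -0.3326, 0.0874]
tool_rot: [-0.0, 0.999, -0.033, 0.0]
force: [-1.2, -0.2, -0.5]
finger_gap: 0.0424
grip_force: 0.0
clock: 11.2
position: [0.5285, -0.3376, 0.0871]
tool_rot: [-0.0, 0.999, -0.033, -0.0]
force: [-0.4, 0.2, -0.4]
finger_gap: 0.0424
grip_force: 0.0
side 325 ((0.5845755338668823, -0.34228822588920593), (0.10398086160421371, 0.14317475259304047), 85.87870788574219) 0.06119310096589703
scene 518 ((0.5878762602806091, -0.33940795063972473), (0.10367090255022049, 0.14267569780349731), 87.42228698730469) 0.06408036373061674
```

```bash
python3 -m inch '[[[0.15,0,0,0,0,0,0],[0.15,0,0,0,0,0,0],[0.15,0,0,0,0,0,0],[0.1,0,0,0,0,0,0],[0.1,0,0,0,0,0,0],[0,0,0,0,0,0,0]]]'
python3 -m inch '[[[0.05,0,0,0,0,0,0],[0.05,0,0,0,0,0,0],[0.05,0,0,0,0,0,0],[0,0,0,0,0,0,0]]]'
```

```text
clock: 12.05
position: [0.5544, -0.3393, 0.0871]
tool_rot: [0.0, 0.999, -0.033, 0.0]
force: [0.2, -0.3, 0.0]
finger_gap: 0.0426
grip_force: 0.0
clock: 12.55
position: [0.5602, -0.3397, 0.0871]
tool_rot: [0.0, 0.999, -0.033, 0.0]
force: [-0.7, 0.2, 0.5]
finger_gap: 0.0424
grip_force: 0.0
```

```bash
for i in 1 2; do python3 -m inch '[[[0.05,0,0,0,0,0,0],[0.05,0,0,0,0,0,0],[0,0,0,0,0,0,0]]]' | grep -E 'pos|force:'; done
```

```text
position: [0.5642, -0.34, 0.0871]
force: [-0.1, 0.8, 0.7]
grip_force: 0.0
position: [0.5682, -0.3402, 0.0871]
force: [1.3, -0.7, -0.4]
grip_force: 0.0
```

```bash
python3 -m inch '[[[0.05,0,0,0,0,0,0],[0,0,0,0,0,0,0]]]' | grep -E 'pos|^force:';python3 -m inch '[[[0.05,0,0,0,0,0,0],[0,0,0,0,0,0,0]]]' | grep -E 'pos|^force:'
```

```text
position: [0.5702, -0.3404, 0.0871]
force: [0.1, -0.0, 0.8]
position: [0.5722, -0.3405, 0.0871]
force: [0.6, 0.3, -0.2]
```

```bash
python3 -m inch '[[[0.05,0,0,0,0,0,0],[0,0,0,0,0,0,0]]]' | grep -E 'pos|^force:'
```

```text
position: [0.5742, -0.3406, 0.0871]
force: [-1.5, -0.3, 0.2]
```

```bash
python3 -m inch '[[[0.05,0,0,0,0,0,0],[0,0,0,0,0,0,0]]]' | grep -E 'pos|^force:'
```

```text
position: [0.5762, -0.3407, 0.0871]
force: [-0.5, 0.5, 0.2]
```

```bash
python3 look.py d side
python3 - <<'E'
import cv2
p=cv2.imread('pics/d_side.png')[120:270,250:450];cv2.imwrite('pics/d2.png',cv2.resize(p,None,fx=3,fy=3))
E
```

```text
side 234 ((0.6242994070053101, -0.3445718586444855), (0.10572158545255661, 0.12836089730262756), 85.81178283691406) 0.06104023820878973
```

View pics/d2.png

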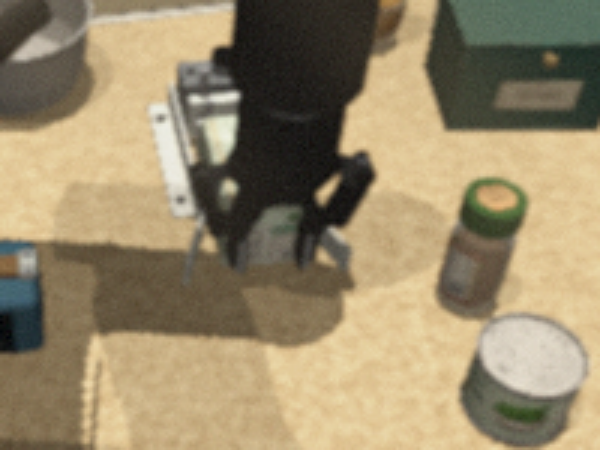

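The carton (crop, about (270,235)) lies in the guide ahead of the fingers, with its leading part near the plate at (215,125). I'll keep creeping.

```bash
python3 -m inch '[[[0.05,0,0,0,0,0,0],[0,0,0,0,0,0,0]]]' | grep -E 'pos|^force:'
```

```text
position: [0.5781, -0.3409, 0.0871]
force: [0.3, 0.3, 0.2]
```

```bash
python3 -m inch '[[[0.05,0,0,0,0,0,0],[0,0,0,0,0,0,0]]]' | grep -E 'pos|^force:'
```

```text
position: [0.5801, -0.341, 0.0871]
force: [-0.4, -0.3, -0.1]
```

```bash
python3 -m inch '[[[0.025,0,0,0,0,0,0],[0,0,0,0,0,0,0]]]' | grep -E 'pos|^force:'
```

```text
position: [0.581, -0.3411, 0.0871]
force: [-0.4, 0.3, -0.1]
```

```bash
python3 -m inch '[[[0.05,0,0,0,0,0,0],[0,0,0,0,0,0,0]]]' | grep -E 'pos|^force:'
```

```text
position: [0.5823, -0.3412, 0.0869]
force: [-3.8, 0.5, 1.0]
```

```bash
python3 -m inch '[[[0.05,0,0,0,0,0,0],[0,0,0,0,0,0,0]]]' | grep -E 'pos|^force:'
```

```text
position: [0.5835, -0.3412, 0.0866]
force: [-6.3, -0.6, 2.6]
```

```bash
python3 -m inch '[[[0.05,0,-0.01,0,0,0,0],[0,0,0,0,0,0,0]]]' | grep -E 'pos|^force:'
```

```text
position: [0.5845, -0.3413, 0.0867]
force: [-8.7, -0.5, 2.4]
```

```bash
python3 -m inch '[[[0.05,0,-0.01,0,0,0,0],[0,0,0,0,0,0,0]]]' | grep -E 'pos|^force:'
```

```text
position: [0.5855, -0.3414, 0.0868]
force: [-11.3, -0.9, 3.2]
```

```bash
python3 -m inch '[[[0.03,0,-0.01,0,0,0,0],[0,0,0,0,0,0,0],[0,0,0,0,0,0,0],[0,0,0,0,0,0,0],[0,0,0,0,0,0,0],[0,0,0,0,0,0,0],[0,0,0,0,0,0,0],[0,0,0,0,0,0,0]]]' | grep -E 'pos|^force:'
```

```text
position: [0.586, -0.3414, 0.087]
force: [-12.8, -0.2, 3.4]
```

```bash
python3 -m inch '[[[0,0,0,0,0,0,0],[0,0,0,0,0,0,0],[-0.1,0,0,0,0,0,0],[-0.1,0,0,0,0,0,0],[-0.2,0,0,0,0,0,0],[-0.3,0,0,0,0,0,0],[-0.6,0,0,0,0,0,0],[-1,0,0,0,0,0,0]]]';python3 -m inch '[[[-1,0,0,0,0,0,0],[0,0,-1,0,0,0,0],[0,0,-1,0,0,0,0],[0,0,-1,0,0,0,0],[-1,0,0,0,0,0,0],[-1,0,0,0,0,0,0],[0,0,0,0,0,0,0]]]';python3 look.py e side scene wrist
```

```text
clock: 18.1
position: [0.4982, -0.3356, 0.0884]
tool_rot: [0.0, 0.999, -0.032, 0.001]
force: [-0.6, 0.4, -0.2]
finger_gap: 0.0431
grip_force: 0.0
clock: 18.98
position: [0.3758, -0.3273, 0.2089]
tool_rot: [-0.0, 0.999, -0.033, 0.001]
force: [0.5, 0.3, 0.6]
finger_gap: 0.0426
grip_force: 0.0
side 835 ((0.6414192914962769, -0.3432070016860962), (0.06860805302858353, 0.0998949259519577), 86.58037567138672) 0.06159861749410023
scene 977 ((0.6429845690727234, -0.3440830707550049), (0.07061679661273956, 0.09848511964082718), 85.98253631591797) 0.0640200896822461
```

Run:
```python
import cv2
p=cv2.imread('pics/e_side.png')[110:280,250:450];cv2.imwrite('pics/e2.png',cv2.resize(p,None,fx=3,fy=3))
```

```text
(no output)
```

View pics/e2.png

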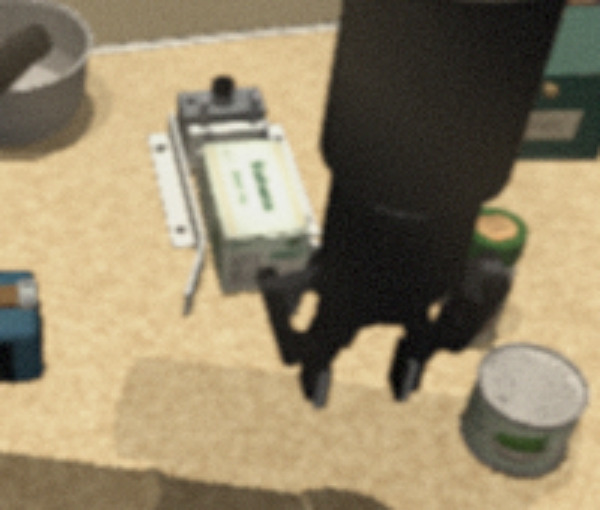

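The carton (crop, about (260,200)) lies lid up between the rails against the plate at (235,130), and the gripper is clear. I'm handing it in.

```bash
python3 -c "
from plant import env
print(env.close_job())"
```

```text
the job is handed in; nothing more can be done
None
```

I handed the job in with the carton tipped over, lying lid up in the guide against the stop; I pressed it on the stop at about 12–13 N for over a second, then released it. The hand-in gave no verdict.

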